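# Re-tension a loose lid hinge and test that the lid holds

## Task

The lid of the grey power-supply case drops shut as soon as it is let go, because its friction hinge has worked loose. Tighten the hinge's black tension knob (clockwise) by feel until the clamp bites, then lift the lid with your fingertips under its front lip to half open, about 45 degrees, and let go: it must stay there on its own. Do not clamp it stiff: the lid has to swing under a light push, never more than 12 newtons on the lid, and leave the other things on the bench where they are.

Things in the scene. Friction and masses are not known exactly. Their poses are not given: they have to be found in the camera images.
- case: Fixed grey sheet-steel power-supply case on its back, 180 mm deep (x), 240 wide (y), 85 high, lid on top. Origin: centre of its underside on the bench; x points from the lip side to the hinge side (about to the robot's left), z up. An aluminium split clamp (66 x 34 mm, from 58 to 124 mm up) stands out from its -y end at the hinge.
- lid_hinge (a point): Fixed point on the hinge axis, mid-width of the lid, at case coordinates (90, 0, 88) mm. Axes as the case's; the hinge axis is its y axis.
- lid (a joint): Lid angle, rad: 0 shut (every start), grows as it opens, 0.785 half open, stop at 1.9. The lid weighs 0.32 to 0.52 kg (unknown). Holding it at 45 degrees takes 0.21 to 0.35 N m of hinge friction. With the hinge set right, 3 to 8 N at the lip lifts it slowly (some 0.2 rad/s); clamped too stiff it needs more than 12 N.
- lid_lip (a point): Middle of the lid's front edge (outer edge of its finger lip), at mid thickness, 211 mm from the hinge axis. It turns with the lid: x lies in the lid from lip to hinge, z is its outer normal. Lid: flat 4 mm sheet, 248 mm wide; lip 130 mm wide, standing 31 mm out from the case's wall with nothing under it, underside 86 mm up when shut. Lift from below, no pinching; the edge clings to rubber fingertips: follow its arc.
- knob_grip (a point): On the tension knob's vertical axis at the height to grip, 148 mm up, at case (90, -168) mm; does not turn with it. Round fluted black knob, 40 mm diameter, from 128 to 158 mm up, on top of the clamp. Clockwise from above tightens; it stays where it is left. Slack, it turns with a steady drag of about 0.45 N m; the slack is 0.35 to 2.35 rad, unknown at each start.
- clamp (a point): Centre of the split clamp on the hinge pin, 60 mm below knob_grip; axes as the case's. At the end of the slack the clamp bites: from there the knob's torque climbs by 0.33 N m a radian and the hinge's friction by about 1.6 N m a radian (from 0.06 N m when slack). 0.25 to 0.6 rad past the bite is right: less lets the lid sag, past about 0.9 rad it is too stiff. The knob's stop is 1.5 rad past the bite.
- bracket_a: Bystander, leave it alone. Beige camera mounting bracket, round foot of 84 mm, column, 135 mm tall, behind the hinge of the case. Origin: centre of its underside, z up.
- bracket_b: Bystander, leave it alone. Beige camera mounting bracket, round foot of 84 mm, column, 115 mm tall. Origin: centre of its underside, z up.
- detector: Bystander, leave it alone. Cream motion detector lying on its back, 62 x 105 x 44 mm, near the lip side of the case. Origin: centre of its underside, z up.
- screwdriver: Bystander, leave it alone. Screwdriver with a red handle, 190 mm long, lying flat on the lip side of the case. Origin: centre of its underside, x along the tool to the tip.
- toroid: Bystander, leave it alone. Cream ring-shaped transformer, 102 mm across, 44 mm tall. Origin: centre of its underside, z up.
- board: Bystander, leave it alone. Circuit board on a teal plate, 150 x 110 mm, 46 mm tall. Origin: centre of its underside, z up.
- camera: Bystander, leave it alone. Cream box camera with a black lens, 135 x 56 x 52 mm, lying on the bench. Origin: centre of the underside of its body, lens to -x.

How it is judged (in metres and radians):
On the way:
1. the fingertips carry the lid up to about half open (value of joint lid between 0.61 and 1.05 rad and contact force between the fingers and lid above 0.2 N), for 0.1 s.
At the end, for the whole second after the job is handed in: The lid stands by itself, untouched, between 35 and 55 degrees open (0.61 to 0.96 rad) and at rest (under 0.03 rad/s); every bystander is within 20 mm of where it was (value of joint lid between 0.61 and 0.96 rad and velocity of joint lid between -0.03 and 0.03 rad/s and distance of each of bracket_a, bracket_b, detector, screwdriver, toroid, board, camera from where it was at the start of the episode below 0.02 m).
It fails at once if the robot pushes on the lid with more than 12 N (lid forced, hinge clamped too stiff, or lip pinched) (contact force between the fingers and lid above 12 N or contact force between the arm and lid above 8 N).
It fails at once if a bystander is pushed more than 20 mm from its place (distance of any of bracket_a, bracket_b, detector, screwdriver, toroid, board, camera from where it was at the start of the episode above 0.02 m).
It fails at once if a camera bracket is tipped (angle between any of bracket_a, bracket_b's own z axis and vertical above 0.5 rad).
It also fails if it takes over 58 s, if anything falls off the work surface, if the arm or the gripper's body presses on something with over 40 N, if the wrist force passes 120 N, or if a joint passes its speed limit or range.

## Robot

A 6-joint arm with a two-finger parallel gripper is mounted at the origin on the work surface. World frame = base frame: x ahead of the robot, y to its left, z up, the work surface at z = 0. Lengths are in mm, angles in degrees, forces in N, time in s.
With the tool pointing down it reaches from about 300 to 850 mm from the base axis. Payload 4.2 kg.
Tool frame: the origin (TCP) lies at the very end of the fingers, on their centre line; the grasp point (between the pads) lies 19 mm behind it; z points along the fingers, y is the line along which they close (so a half turn about z gives the same grasp; the last joint's range is limited). The gripper opens to 91 mm and grips with 3 to 60 N. Pads are 32 mm wide; open, the fingers measure 118 mm over their backs; the gripper's body (76 mm by 178 mm) begins 60 mm behind the grasp point.
Start: joints at [-77.407, 18.312, 89.639, -0, 72.044, -1.146], TCP at [136.569, -558.562, 213.976] pointing down, gripper open.
Joint ranges: [-177.97, 177.97], [-48.28, 115.42], [12.27, 149.76], [-77.06, 257.06], [2.81, 150.46], [-146.56, 146.56]. Speed limits (degrees/s): [147.25, 147.25, 180, 180, 180, 180].

## Interface

Orientations are given as [roll, pitch, yaw] about the fixed x, y, z axes, in that order (R = Rz(yaw) Ry(pitch) Rx(roll)).
In Python, from workcell import * gives the robot as it stands.
- The arm moves only by the tool move_arm, never from a script. Its argument "motion" is a list of rows, each a list of 3 entries, a list of its own where there are three numbers: the finger opening in mm, from 0 to 91.2, then the shift along the world's x, y, z in units of 25 mm (1.0 is 25 mm), then the turn, a rotation vector about the world's x, y, z in units of 4 degrees (1.0 is 4 degrees). In form: [[grip, [x, y, z], [ax, ay, az]], ...]. A call has 1 to 20 rows; each row shifts and turns the commanded pose from where the row before left it; what a row does not reach is not made up. A row lasts 1/12 s, in which the tool goes at most 41.7 mm and 7.16 degrees, less where a joint would pass 70% of its speed; a pose out of reach is approached as far as the arm can. A call with a number of a shift or a turn outside -1 to 1 is refused whole. A call with a gripper value outside its range is refused whole. The fingers move at their own pace and stop on an object; "grip_force" is the grip in N (left out, the last holds). Time passes only in rows, so rows that do not move let the fingers close. It gives the time, the measured TCP pose, the force, the opening and the grip force at its end, in the units of the state.
- state(): the state, without advancing time (a new reading comes with each control period).
- grab_frame(name): name is "scene" or "top" or "wrist"; returns the picture (384x512x3 uint8, blue, green, red); there is no depth.
- camera_info(name): a dict with "fx", "fy", "cx", "cy" (pixels), "rvec" (rotation vector, rad) and "tvec" (3), from world to camera coordinates, as OpenCV has them. Camera axes: x right, y down, z forward; pixel columns grow to the right and rows downward; lengths in mm; the calibration is good to about 2 mm. A picture is of the moment at which its call begins: read the wrist's pose just before it. camera_info takes no time and is no camera call; for the wrist camera it gives the pose at the moment of the call.
- job_done(): hands the job in; it is judged then, once.
The state is a dict: "time_s": time; "qpos": joint angles; "qvel": joint speeds; "effort": joint torques, N m; "ee_pos": TCP position; "ee_rot": TCP orientation; "force": force on the tool from outside, world axes, zero at the start; "torque": the same for the moment, N m; "gripper_width": finger opening in mm; "gripper_force": force on a finger pad.
Only numpy, scipy, OpenCV 4.12 (cv2) and the standard library are available. Lean on these libraries where they do the work, as an engineer would, in place of code of your own. Each camera call takes 0.05 s, during which the arm holds its last target. There are 200 camera calls.

## Working session

There is one attempt and no reset: what is moved stays moved. The work goes in short steps, Python scripts to look and compute and a tool call to move; the robot and the scene stay as the last step left them, time stands still between calls to the robot, and variables do not carry over. Pictures are saved under pics/ and viewed, at most 10 in all, crops included, and the job is handed in when it is done.

Besides the shell and the picture viewer there is one more tool, called after "Emit:" as name([rows], argument=value, ...), one row to a line, values as JSON. move_arm: Moves the arm, as the interface text tells. Shifts and turns lie within -1 to 1; 1 stands for 25 mm of shift or 4 degrees of turn. Its arguments: {"type":"object","properties":{"motion":{"type":"array","items":{"type":"array"}},"grip_force":{"type":"number"}},"required":["motion"]}

```bash
mkdir -p pics; ls; python3 - <<'E'
from workcell import *
import cv2
for n in("scene","top"):
    cv2.imwrite(f"pics/{n}0.png",grab_frame(n)); print(n,camera_info(n))
s=state();print(s)
E
```

```text
pics
scene {'fx': 430.0689118804657, 'fy': 430.0689118804657, 'cx': 262.14814986633337, 'cy': 189.75135956714334, 'rvec': array([ 1.8631906 ,  1.59903316, -0.66219551]), 'tvec': array([ -86.03356442, -286.89778413, 1742.9171235 ])}
top {'fx': 359.0564014122646, 'fy': 359.0564014122646, 'cx': 259.3720607523237, 'cy': 185.13768944922296, 'rvec': array([ 2.17387755, -2.15657626,  0.09928164]), 'tvec': array([  -3.37366774,  530.63150268, 1179.08274121])}
{'time_s': 0.1, 'qpos': array([-7.74078046e+01,  1.83483458e+01,  8.96980837e+01, -1.27810325e-04,
        7.20433206e+01, -1.14592783e+00]), 'qvel': array([ 0.08407777, -0.13834579, -0.10337337, -0.09818966, -0.15721371,
       -0.05226284]), 'effort': array([ 4.72693705e-05, -4.13334310e+01, -2.32509863e+01,  7.28020747e-02,
        4.21661488e-02, -5.80047617e-05]), 'ee_pos': array([ 136.4583483 , -558.12387243,  213.2096892 ]), 'ee_rot': array([-1.79910265e+02, -1.67340125e-03,  1.37381614e+01]), 'force': array([ 0.41210335,  0.19678429, -0.12927489]), 'torque': array([ 0.0572595 , -0.00830596,  0.01655671]), 'gripper_force': 0.0, 'gripper_width': 91.14770977264442}
```

View pics/top0.png

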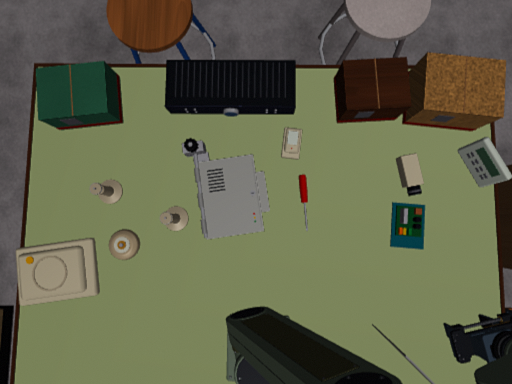

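View pics/scene0.png

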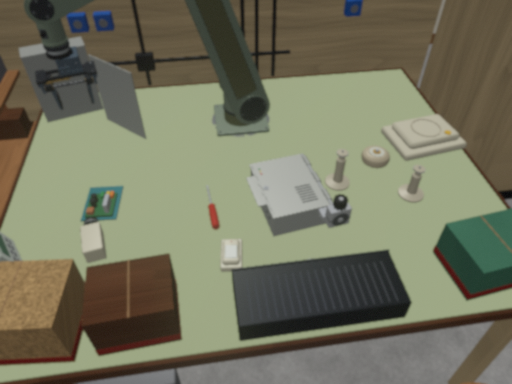

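Top: knob at (192,146), clamp below it; case spans about (197–268, 153–238), with the lip at x≈265. The detector is at (291,142), the screwdriver at (305,200) and bracket_a at (175,217).

```bash
cat > h.py <<'E'
from workcell import *
import cv2, numpy as np
def cam(n):
    c=camera_info(n);K=np.array([[c['fx'],0,c['cx']],[0,c['fy'],c['cy']],[0,0,1]])
    return K,cv2.Rodrigues(c['rvec'])[0],c['tvec']
def back(n,uv,z):
    K,R,t=cam(n);d=R.T@np.linalg.inv(K)@[*uv,1];o=-R.T@t
    return o+d*(z-o[2])/d[2]
def proj(n,P):
    K,R,t=cam(n);p=(K@(R@np.asarray(P,float).T+t[:,None]));return (p[:2]/p[2]).T
def case2w(p,o,yaw):
    c,s=np.cos(yaw),np.sin(yaw);return np.array([[c,-s,0],[s,c,0],[0,0,1]])@p+o
E
python3 - <<'E'
from h import *
a=cv2.imread("pics/top0.png")[125:245,170:320];b=cv2.imread("pics/scene0.png")[145:265,215:365]
cv2.imwrite("pics/c.png",np.vstack([cv2.resize(i,None,fx=5,fy=5,interpolation=cv2.INTER_CUBIC)[:,:750] for i in(a,)]))
print(back("top",(192,146),158),back("top",(265,190),88),back("top",(231,196),90))
E
```

```text
[634.99742542 204.71199038 158.        ] [509.03033919 -17.76784911  88.        ] [488.91370452  90.01422819  90.        ]
```

View pics/c.png

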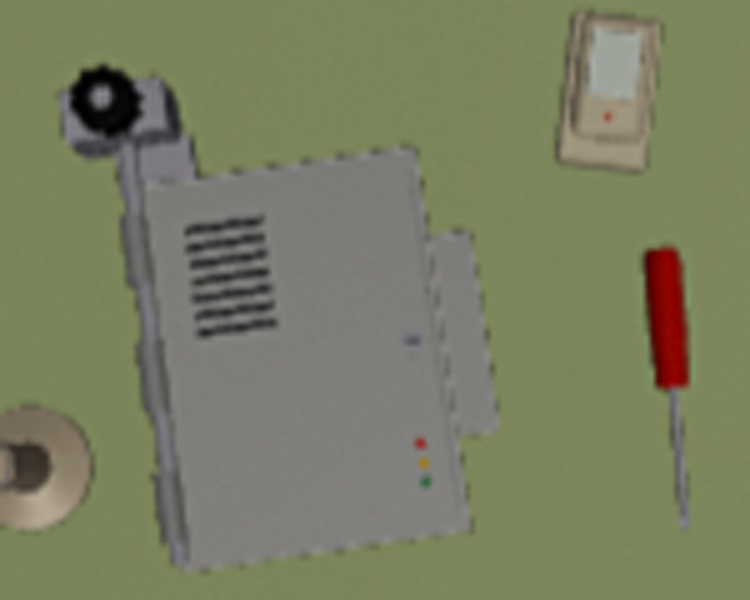

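```bash
python3 - <<'E'
from h import *
from scipy.optimize import least_squares
C=np.array([[90,-168,158],[-121,-65,90],[-121,65,90],[-91,-124,90],[-91,124,90]],float)
U=np.array([[105,101],[469,231],[498,430],[415,147],[471,530]])/5+[170,125]-.4
f=lambda q:(proj("top",[case2w(c,[q[0],q[1],0],q[2]) for c in C])-U).ravel()
r=least_squares(f,[490,90,1.7]);print(r.x,np.degrees(r.x[2]),r.fun.reshape(-1,2).round(1))
o=[*r.x[:2],0]
for n,p in dict(knob=[90,-168,148],lip=[-121,0,88],hinge=[90,0,88],clamp=[90,-168,88]).items(): print(n,case2w(np.array(p),o,r.x[2]).round(1), proj("scene",[case2w(np.array(p),o,r.x[2])]).round())
for n,uv,z in [("det",(291.5,143),20),("drv",(304,200),10),("drvend0",(302,174.5),10),("brA",(176,218.5),0),("brAtop",(175,217.5),135)]: print(n,back("top",uv,z).round())
E
```

```text
[488.05088184  95.42406163   1.7268472 ] 98.94105619997114 [[-0.4 -0.4]
 [ 0.6 -0.2]
 [ 0.9  0.3]
 [-0.6 -0. ]
 [-0.4  0.4]]
knob [640.  210.4 148. ] [[341. 201.]]
lip [506.9 -24.1  88. ] [[252. 191.]]
hinge [474.1 184.3  88. ] [[315. 177.]]
clamp [640.  210.4  88. ] [[338. 215.]]
det [ 677. -108.   20.]
drv [ 483. -151.   10.]
drvend0 [ 570. -144.   10.]
brA [417. 284.   0.]
brAtop [419. 255. 135.]
```

Emit:
move_arm([
  [91,[0.59,0.9,0.05],[0,0,1]],
  [91,[0.59,0.9,0.05],[0,0,1]],
  [91,[0.59,0.9,0.05],[0,0,1]],
  [91,[0.59,0.9,0.05],[0,0,1]],
  [91,[0.59,0.9,0.05],[0,0,1]],
  [91,[0.59,0.9,0.05],[0,0,1]],
  [91,[0.59,0.9,0.05],[0,0,1]],
  [91,[0.59,0.9,0.05],[0,0,1]],
  [91,[0.59,0.9,0.05],[0,0,1]],
  [91,[0.59,0.9,0.05],[0,0,1]],
  [91,[0.59,0.9,0],[0,0,1]],
  [91,[0.59,0.9,0],[0,0,1]],
  [91,[0.59,0.9,0],[0,0,1]],
  [91,[0.59,0.9,0],[0,0,1]],
  [91,[0.59,0.9,0],[0,0,1]],
  [91,[0.59,0.9,0],[0,0,1]],
  [91,[0.59,0.9,0],[0,0,1]],
])

```text
time_s: 1.52
ee_pos: [387.6, -174.7, 226.3]
ee_rot: [-180.0, -0.0, 81.9]
force: [-0.0, -0.8, -0.3]
gripper_width: 91.0
gripper_force: 0.0
```

Emit:
move_arm([
  [91,[0.59,0.9,0],[0,0,1]],
  [91,[0.59,0.9,0],[0,0,1]],
  [91,[0.59,0.9,0],[0,0,1]],
  [91,[0.59,0.9,0],[0,0,1]],
  [91,[0.59,0.9,0],[0,0,1]],
  [91,[0.59,0.9,0],[0,0,1]],
  [91,[0.59,0.9,0],[0,0,1]],
  [91,[0.59,0.9,0],[0,0,1]],
  [91,[0.59,0.9,0],[0,0,1]],
  [91,[0.59,0.9,0],[0,0,1]],
  [91,[0.59,0.9,0],[0,0,1]],
  [91,[0.59,0.9,0],[0,0,1]],
  [91,[0.59,0.9,0],[0,0,1]],
  [91,[0.59,0.9,0],[0,0,1]],
  [91,[0.59,0.9,0],[0,0,1]],
  [91,[0.59,0.9,0],[0,0,1]],
  [91,[0.59,0.9,0],[0,0,1]],
  [91,[0,0,0],[0,0,0]],
  [91,[0,0,0],[0,0,0]],
])

```text
time_s: 3.1
ee_pos: [638.0, 207.2, 225.1]
ee_rot: [-179.9, -0.1, 149.8]
force: [-0.4, -0.8, 0.2]
gripper_width: 91.1
gripper_force: 0.0
```

```bash
python3 - <<'E'
from h import *
s=state();print({k:np.round(s[k],3) for k in("time_s","qpos","ee_pos","ee_rot","force","torque")})
cv2.imwrite("pics/w1.png",grab_frame("wrist"))
print(proj("wrist",[[640,210.4,158],s["ee_pos"]]))
E
```

```text
{'time_s': np.float64(3.1), 'qpos': array([ 1.7019e+01,  2.6893e+01,  7.4540e+01, -1.4000e-02,  7.8692e+01,
       -4.2770e+01]), 'ee_pos': array([637.968, 207.22 , 225.082]), 'ee_rot': array([-1.79899e+02, -7.50000e-02,  1.49792e+02]), 'force': array([-0.371, -0.774,  0.156]), 'torque': array([ 0.037, -0.104, -0.036])}
[[254.58201475 202.34824807]
 [249.83125991 235.34756353]]
```

View pics/w1.png

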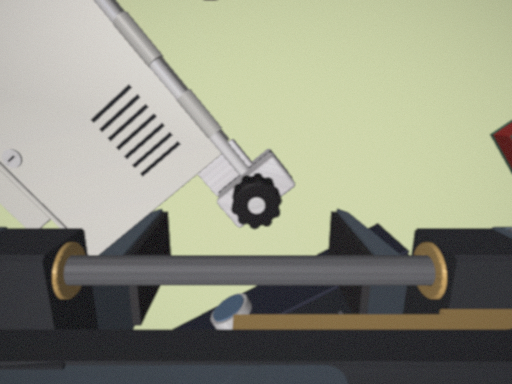

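Wrist view: knob top centre at (257,204), predicted (254.6,202.3), so the estimate is within about 2 mm.

```bash
python3 - <<'E'
from h import *
print(back("wrist",(257,204),158))
E
```

```text
[642.11328435 211.35873264 158.        ]
```

Emit:
move_arm([
  [91,[0.13,0.15,-0.6],[0,0,0]],
  [91,[0,0,-0.8],[0,0,0]],
  [91,[0,0,-0.8],[0,0,0]],
  [91,[0,0,-0.8],[0,0,0]],
  [91,[0,0,-0.6],[0,0,0]],
  [91,[0,0,-0.2],[0,0,0]],
  [50,[0,0,0],[0,0,0]],
  [30,[0,0,0],[0,0,0]],
  [30,[0,0,0],[0,0,0]],
  [30,[0,0,0],[0,0,0]],
  [30,[0,0,0],[0,0,0]],
  [30,[0,0,0],[0,0,0]],
], grip_force=45)

```text
time_s: 4.15
ee_pos: [641.6, 210.3, 132.2]
ee_rot: [179.9, 0.0, 149.7]
force: [0.4, -0.8, 0.3]
gripper_width: 53.8
gripper_force: 0.0
```

```bash
cat > t.py <<'E'
from h import *
s=state();print({k:np.round(s[k],3).tolist() for k in("time_s","qpos","qvel","ee_pos","ee_rot","force","torque","gripper_width","gripper_force")},"e6",round(s["effort"][5],3))
E
python3 t.py
```

```text
{'time_s': 4.15, 'qpos': [17.171, 30.359, 82.168, 0.002, 67.399, -42.571], 'qvel': [0.068, 0.328, 0.223, 0.01, -0.039, 0.049], 'ee_pos': [641.584, 210.291, 132.249], 'ee_rot': [179.944, 0.049, 149.741], 'force': [0.363, -0.773, 0.303], 'torque': [0.033, -0.171, -0.016], 'gripper_width': 53.76, 'gripper_force': 0.0} e6 0.0
```

Emit:
move_arm([
  [30,[0,0,-0.1],[0,0,0]],
  [30,[0,0,0],[0,0,0]],
  [30,[0,0,0],[0,0,0]],
  [30,[0,0,0],[0,0,0]],
  [30,[0,0,0],[0,0,0]],
  [30,[0,0,0],[0,0,0]],
  [30,[0,0,0],[0,0,0]],
  [30,[0,0,0],[0,0,0]],
])

```text
time_s: 4.82
ee_pos: [641.8, 211.1, 128.8]
ee_rot: [179.9, 0.0, 149.7]
force: [2.2, 5.2, -2.6]
gripper_width: 39.4
gripper_force: 45.0
```

```bash
python3 t.py
```

```text
{'time_s': 4.817, 'qpos': [17.199, 30.54, 82.37, 0.081, 67.007, -42.571], 'qvel': [0.007, -0.027, -0.045, 0.005, 0.014, 0.065], 'ee_pos': [641.762, 211.148, 128.804], 'ee_rot': [179.888, 0.001, 149.739], 'force': [2.187, 5.182, -2.592], 'torque': [0.823, -0.541, 0.007], 'gripper_width': 39.39, 'gripper_force': 44.996} e6 -0.017
```

Gripped well (39.4 mm, 45 N). Now turn clockwise in steps.

Emit:
move_arm([
  [30,[0,0,0],[0,0,-0.5]],
  [30,[0,0,0],[0,0,-0.5]],
  [30,[0,0,0],[0,0,-0.5]],
  [30,[0,0,0],[0,0,-0.5]],
])

```text
time_s: 5.15
ee_pos: [641.7, 211.2, 128.8]
ee_rot: [179.9, 0.0, 141.7]
force: [2.3, 4.5, -2.6]
gripper_width: 39.5
gripper_force: 45.0
```

```bash
python3 t.py
```

```text
{'time_s': 5.15, 'qpos': [17.214, 30.538, 82.372, 0.052, 67.008, -34.544], 'qvel': [0.049, -0.026, -0.03, 0.077, -0.033, 23.892], 'ee_pos': [641.73, 211.159, 128.806], 'ee_rot': [179.905, 0.007, 141.738], 'force': [2.338, 4.535, -2.555], 'torque': [0.807, -0.548, 0.484], 'gripper_width': 39.488, 'gripper_force': 44.996} e6 0.114
```

Emit:
move_arm([
  [30,[0,0,0],[0,0,-0.5]],
  [30,[0,0,0],[0,0,-0.5]],
  [30,[0,0,0],[0,0,-0.5]],
  [30,[0,0,0],[0,0,-0.5]],
])

```text
time_s: 5.48
ee_pos: [641.7, 211.1, 128.8]
ee_rot: [179.9, -0.0, 133.7]
force: [2.5, 3.9, -2.5]
gripper_width: 39.5
gripper_force: 45.0
```

```bash
python3 t.py
```

```text
{'time_s': 5.483, 'qpos': [17.21, 30.537, 82.373, 0.05, 67.014, -26.544], 'qvel': [-0.033, -0.066, -0.047, -0.048, 0.083, 23.881], 'ee_pos': [641.709, 211.089, 128.819], 'ee_rot': [179.911, -0.007, 133.735], 'force': [2.467, 3.872, -2.47], 'torque': [0.824, -0.499, 0.467], 'gripper_width': 39.517, 'gripper_force': 44.996} e6 0.114
```

Emit:
move_arm([
  [30,[0,0,0],[0,0,-0.5]],
  [30,[0,0,0],[0,0,-0.5]],
  [30,[0,0,0],[0,0,-0.5]],
  [30,[0,0,0],[0,0,-0.5]],
])

```text
time_s: 5.82
ee_pos: [641.7, 211.0, 128.8]
ee_rot: [179.9, -0.0, 125.7]
force: [2.6, 4.7, -1.7]
gripper_width: 39.2
gripper_force: 45.0
```

```bash
python3 t.py
```

```text
{'time_s': 5.817, 'qpos': [17.209, 30.537, 82.374, 0.046, 67.015, -18.542], 'qvel': [0.048, -0.059, -0.011, -0.023, 0.043, 23.868], 'ee_pos': [641.71, 211.05, 128.809], 'ee_rot': [179.916, -0.017, 125.733], 'force': [2.553, 4.677, -1.686], 'torque': [0.796, -0.546, 0.51], 'gripper_width': 39.162, 'gripper_force': 44.996} e6 0.114
```

Emit:
move_arm([
  [30,[0,0,0],[0,0,-0.5]],
  [30,[0,0,0],[0,0,-0.5]],
  [30,[0,0,0],[0,0,-0.5]],
  [30,[0,0,0],[0,0,-0.5]],
])

```text
time_s: 6.15
ee_pos: [641.6, 211.0, 128.8]
ee_rot: [179.9, -0.0, 117.7]
force: [2.5, 4.1, -1.5]
gripper_width: 39.3
gripper_force: 45.0
```

```bash
python3 t.py
```

```text
{'time_s': 6.15, 'qpos': [17.209, 30.537, 82.376, 0.048, 67.021, -10.543], 'qvel': [0.03, -0.042, -0.044, 0.051, -0.049, 23.852], 'ee_pos': [641.649, 211.04, 128.795], 'ee_rot': [179.927, -0.031, 117.733], 'force': [2.528, 4.135, -1.528], 'torque': [0.719, -0.424, 0.471], 'gripper_width': 39.251, 'gripper_force': 44.995} e6 0.114
```

Emit:
move_arm([
  [30,[0,0,0],[0,0,-0.5]],
  [30,[0,0,0],[0,0,-0.5]],
  [30,[0,0,0],[0,0,-0.5]],
  [30,[0,0,0],[0,0,-0.5]],
])

```text
time_s: 6.48
ee_pos: [641.6, 211.0, 128.8]
ee_rot: [179.9, -0.0, 109.7]
force: [2.2, 4.3, -3.2]
gripper_width: 39.1
gripper_force: 45.0
```

```bash
python3 t.py
```

```text
{'time_s': 6.483, 'qpos': [17.209, 30.533, 82.377, 0.045, 67.027, -2.542], 'qvel': [0.039, -0.012, 0.037, 0.052, -0.063, 23.779], 'ee_pos': [641.612, 211.015, 128.834], 'ee_rot': [179.935, -0.038, 109.734], 'force': [2.211, 4.329, -3.246], 'torque': [0.725, -0.437, 0.491], 'gripper_width': 39.128, 'gripper_force': 44.996} e6 0.114
```

Emit:
move_arm([
  [30,[0,0,0],[0,0,-0.5]],
  [30,[0,0,0],[0,0,-0.5]],
  [30,[0,0,0],[0,0,-0.5]],
  [30,[0,0,0],[0,0,-0.5]],
])

```text
time_s: 6.82
ee_pos: [641.6, 211.0, 128.8]
ee_rot: [179.9, -0.0, 101.7]
force: [2.1, 4.6, -1.4]
gripper_width: 39.2
gripper_force: 45.0
```

```bash
python3 t.py
```

```text
{'time_s': 6.817, 'qpos': [17.21, 30.534, 82.381, 0.045, 67.031, 5.458], 'qvel': [-0.039, -0.062, 0.032, 0.067, -0.009, 23.763], 'ee_pos': [641.554, 211.01, 128.8], 'ee_rot': [179.95, -0.046, 101.735], 'force': [2.14, 4.649, -1.398], 'torque': [0.695, -0.383, 0.476], 'gripper_width': 39.249, 'gripper_force': 44.996} e6 0.115
```

Emit:
move_arm([
  [30,[0,0,0],[0,0,-0.5]],
  [30,[0,0,0],[0,0,-0.5]],
  [30,[0,0,0],[0,0,-0.5]],
  [30,[0,0,0],[0,0,-0.5]],
  [30,[0,0,0],[0,0,-0.5]],
])

```text
time_s: 7.23
ee_pos: [641.5, 211.0, 128.8]
ee_rot: [180.0, -0.1, 91.7]
force: [2.2, 3.7, -2.6]
gripper_width: 39.6
gripper_force: 45.0
```

```bash
python3 t.py
```

```text
{'time_s': 7.233, 'qpos': [17.209, 30.534, 82.384, 0.045, 67.036, 15.459], 'qvel': [0.036, 0.035, 0.009, 0.006, 0.07, 23.854], 'ee_pos': [641.505, 210.982, 128.782], 'ee_rot': [179.966, -0.052, 91.732], 'force': [2.151, 3.72, -2.631], 'torque': [0.779, -0.412, 0.449], 'gripper_width': 39.643, 'gripper_force': 44.995} e6 0.115
```

Emit:
move_arm([
  [30,[0,0,0],[0,0,-0.5]],
  [30,[0,0,0],[0,0,-0.5]],
  [30,[0,0,0],[0,0,-0.5]],
  [30,[0,0,0],[0,0,-0.5]],
  [30,[0,0,0],[0,0,-0.5]],
])

```text
time_s: 7.65
ee_pos: [641.5, 211.0, 128.8]
ee_rot: [180.0, -0.1, 81.7]
force: [3.1, 4.4, -2.6]
gripper_width: 39.1
gripper_force: 45.0
```

```bash
python3 t.py
```

```text
{'time_s': 7.65, 'qpos': [17.21, 30.531, 82.381, 0.049, 67.042, 25.461], 'qvel': [-0.002, 0.042, 0.031, -0.085, 0.025, 23.784], 'ee_pos': [641.485, 211.012, 128.826], 'ee_rot': [179.978, -0.06, 81.73], 'force': [3.073, 4.414, -2.599], 'torque': [0.718, -0.348, 0.452], 'gripper_width': 39.093, 'gripper_force': 44.995} e6 0.115
```

Emit:
move_arm([
  [30,[0,0,0],[0,0,-0.5]],
  [30,[0,0,0],[0,0,-0.5]],
  [30,[0,0,0],[0,0,-0.5]],
  [30,[0,0,0],[0,0,-0.5]],
  [30,[0,0,0],[0,0,-0.5]],
])

```text
time_s: 8.07
ee_pos: [641.4, 211.0, 128.8]
ee_rot: [-180.0, -0.1, 71.7]
force: [1.6, 5.9, -2.2]
gripper_width: 39.2
gripper_force: 45.0
```

```bash
python3 t.py
```

```text
{'time_s': 8.067, 'qpos': [17.21, 30.535, 82.385, 0.051, 67.049, 35.46], 'qvel': [-0.055, -0.047, -0.06, -0.055, -0.002, 23.731], 'ee_pos': [641.403, 211.002, 128.76], 'ee_rot': [-179.998, -0.056, 71.73], 'force': [1.572, 5.936, -2.197], 'torque': [0.753, -0.353, 0.494], 'gripper_width': 39.218, 'gripper_force': 44.995} e6 0.115
```

Emit:
move_arm([
  [30,[0,0,0],[0,0,-0.5]],
  [30,[0,0,0],[0,0,-0.5]],
  [30,[0,0,0],[0,0,-0.5]],
  [30,[0,0,0],[0,0,-0.5]],
  [30,[0,0,0],[0,0,-0.5]],
])

```text
time_s: 8.48
ee_pos: [641.4, 211.0, 128.8]
ee_rot: [-180.0, -0.1, 61.7]
force: [1.8, 4.2, -2.6]
gripper_width: 39.4
gripper_force: 45.0
```

```bash
python3 t.py
```

```text
{'time_s': 8.483, 'qpos': [17.212, 30.529, 82.386, 0.055, 67.052, 45.462], 'qvel': [-0.056, -0.074, -0.028, 0.056, 0.084, 23.938], 'ee_pos': [641.362, 211.037, 128.82], 'ee_rot': [-179.987, -0.059, 61.729], 'force': [1.805, 4.207, -2.555], 'torque': [0.82, -0.285, 0.505], 'gripper_width': 39.355, 'gripper_force': 44.995} e6 0.115
```

Turned 88° so far, still level near 0.48 N m.

Emit:
move_arm([
  [30,[0,0,0],[0,0,-0.5]],
  [30,[0,0,0],[0,0,-0.5]],
  [30,[0,0,0],[0,0,-0.5]],
  [30,[0,0,0],[0,0,-0.5]],
  [30,[0,0,0],[0,0,-0.5]],
])

```text
time_s: 8.9
ee_pos: [641.3, 211.1, 128.8]
ee_rot: [-180.0, -0.1, 51.7]
force: [1.3, 4.0, -1.7]
gripper_width: 39.3
gripper_force: 45.0
```

```bash
python3 t.py
```

```text
{'time_s': 8.9, 'qpos': [17.214, 30.528, 82.384, 0.056, 67.059, 55.459], 'qvel': [0.1, -0.114, -0.158, 0.084, -0.032, 23.903], 'ee_pos': [641.337, 211.055, 128.844], 'ee_rot': [-179.974, -0.053, 51.733], 'force': [1.345, 4.019, -1.729], 'torque': [0.82, -0.249, 0.508], 'gripper_width': 39.297, 'gripper_force': 44.995} e6 0.116
```

Emit:
move_arm([
  [30,[0,0,0],[0,0,-0.5]],
  [30,[0,0,0],[0,0,-0.5]],
  [30,[0,0,0],[0,0,-0.5]],
])

```text
time_s: 9.15
ee_pos: [641.3, 211.1, 128.8]
ee_rot: [-180.0, -0.0, 45.7]
force: [1.7, 4.6, -1.9]
gripper_width: 39.6
gripper_force: 45.0
```

```bash
python3 t.py
```

```text
{'time_s': 9.15, 'qpos': [17.214, 30.528, 82.387, 0.061, 67.058, 61.462], 'qvel': [-0.028, -0.094, 0.087, 0.014, 0.063, 23.82], 'ee_pos': [641.304, 211.069, 128.822], 'ee_rot': [-179.963, -0.049, 45.728], 'force': [1.652, 4.574, -1.937], 'torque': [0.836, -0.257, 0.502], 'gripper_width': 39.619, 'gripper_force': 44.995} e6 0.116
```

Emit:
move_arm([
  [30,[0,0,0],[0,0,-0.5]],
  [30,[0,0,0],[0,0,-0.5]],
  [30,[0,0,0],[0,0,-0.5]],
])

```text
time_s: 9.4
ee_pos: [641.3, 211.1, 128.8]
ee_rot: [-180.0, -0.0, 39.7]
force: [1.6, 4.5, -1.9]
gripper_width: 39.5
gripper_force: 45.0
```

```bash
python3 t.py
```

```text
{'time_s': 9.4, 'qpos': [17.216, 30.531, 82.386, 0.065, 67.063, 67.463], 'qvel': [-0.052, -0.115, 0.015, -0.003, -0.014, 23.852], 'ee_pos': [641.277, 211.114, 128.803], 'ee_rot': [-179.952, -0.042, 39.728], 'force': [1.566, 4.537, -1.853], 'torque': [0.882, -0.241, 0.476], 'gripper_width': 39.532, 'gripper_force': 44.995} e6 0.116
```

Emit:
move_arm([
  [30,[0,0,0],[0,0,-0.5]],
  [30,[0,0,0],[0,0,-0.5]],
])

```text
time_s: 9.57
ee_pos: [641.3, 211.1, 128.8]
ee_rot: [-179.9, -0.0, 35.7]
force: [1.3, 5.2, -1.4]
gripper_width: 39.3
gripper_force: 45.0
```

```bash
python3 t.py
```

```text
{'time_s': 9.567, 'qpos': [17.217, 30.531, 82.388, 0.067, 67.062, 71.46], 'qvel': [0.107, 0.047, 0.041, 0.105, 0.004, 23.852], 'ee_pos': [641.252, 211.125, 128.781], 'ee_rot': [-179.947, -0.037, 35.73], 'force': [1.299, 5.166, -1.416], 'torque': [0.902, -0.184, 0.434], 'gripper_width': 39.347, 'gripper_force': 44.995} e6 0.13
```

Emit:
move_arm([
  [30,[0,0,0],[0,0,-0.5]],
  [30,[0,0,0],[0,0,-0.5]],
])

```text
time_s: 9.73
ee_pos: [641.2, 211.1, 128.8]
ee_rot: [-179.9, -0.0, 31.7]
force: [1.5, 3.7, -2.7]
gripper_width: 39.2
gripper_force: 45.0
```

```bash
python3 t.py
```

```text
{'time_s': 9.733, 'qpos': [17.218, 30.531, 82.387, 0.064, 67.066, 75.456], 'qvel': [0.092, 0.036, -0.042, -0.037, -0.07, 23.83], 'ee_pos': [641.242, 211.116, 128.79], 'ee_rot': [-179.946, -0.03, 31.737], 'force': [1.459, 3.715, -2.72], 'torque': [0.85, -0.214, 0.504], 'gripper_width': 39.214, 'gripper_force': 44.995} e6 0.152
```

Emit:
move_arm([
  [30,[0,0,0],[0,0,-0.5]],
  [30,[0,0,0],[0,0,-0.5]],
])

```text
time_s: 9.9
ee_pos: [641.3, 211.2, 128.8]
ee_rot: [-179.9, -0.0, 27.7]
force: [2.2, 4.0, -1.9]
gripper_width: 39.0
gripper_force: 45.0
```

```bash
python3 t.py
```

```text
{'time_s': 9.9, 'qpos': [17.219, 30.53, 82.385, 0.068, 67.063, 79.454], 'qvel': [0.026, 0.107, -0.034, 0.068, -0.072, 23.735], 'ee_pos': [641.271, 211.159, 128.813], 'ee_rot': [-179.942, -0.033, 27.738], 'force': [2.206, 4.032, -1.851], 'torque': [0.915, -0.227, 0.532], 'gripper_width': 38.959, 'gripper_force': 44.995} e6 0.175
```

`effort[5]` is the cleaner signal: flat at 0.115, then climbing at 0.32 N m/rad. The bite is at q6≈69.0°. Aim for about 0.4 rad past it (q6≈92°).

Emit:
move_arm([
  [30,[0,0,0],[0,0,-0.5]],
  [30,[0,0,0],[0,0,-0.5]],
  [30,[0,0,0],[0,0,-0.5]],
  [30,[0,0,0],[0,0,-0.5]],
  [30,[0,0,0],[0,0,-0.5]],
  [30,[0,0,0],[0,0,-0.5]],
])

```text
time_s: 10.4
ee_pos: [641.2, 211.2, 128.8]
ee_rot: [-179.9, -0.0, 15.8]
force: [1.4, 4.9, -2.4]
gripper_width: 39.2
gripper_force: 45.0
```

```bash
python3 t.py
```

```text
{'time_s': 10.4, 'qpos': [17.222, 30.531, 82.387, 0.071, 67.064, 91.441], 'qvel': [-0.019, 0.006, -0.072, 0.006, 0.047, 23.731], 'ee_pos': [641.232, 211.206, 128.798], 'ee_rot': [-179.934, -0.017, 15.754], 'force': [1.36, 4.899, -2.36], 'torque': [0.97, -0.18, 0.562], 'gripper_width': 39.207, 'gripper_force': 44.995} e6 0.247
```

Emit:
move_arm([
  [91,[0,0,0],[0,0,0]],
  [91,[0,0,0],[0,0,0]],
  [91,[0,0,0],[0,0,0]],
  [91,[0,0,0],[0,0,0]],
  [91,[0,0,0],[0,0,0]],
  [91,[0,0,0.6],[0,0,0]],
  [91,[0,0,0.9],[0,0,0]],
  [91,[0,0,0.9],[0,0,0]],
  [91,[0,0,0.9],[0,0,0]],
  [91,[0,0,0.9],[0,0,0]],
  [91,[0,0,0.6],[0,0,0]],
])

```text
time_s: 11.32
ee_pos: [641.8, 210.0, 251.7]
ee_rot: [180.0, -0.2, 15.7]
force: [0.9, -0.1, -0.1]
gripper_width: 90.5
gripper_force: 0.0
```

Emit:
move_arm([
  [20,[-0.22,-0.65,0],[0,0,1]],
  [0,[-0.22,-0.65,0],[0,0,1]],
  [0,[-0.22,-0.65,0],[0,0,1]],
  [0,[-0.22,-0.65,0],[0,0,1]],
  [0,[-0.22,-0.65,0],[0,0,1]],
  [0,[-0.22,-0.65,0],[0,0,1]],
  [0,[-0.22,-0.65,0],[0,0,1]],
  [0,[-0.22,-0.65,0],[0,0,1]],
  [0,[-0.22,-0.65,0],[0,0,1]],
  [0,[-0.22,-0.65,0],[0,0,1]],
  [0,[-0.22,-0.65,0],[0,0,1]],
  [0,[-0.22,-0.65,0],[0,0,1]],
  [0,[-0.22,-0.65,0],[0,0,1]],
  [0,[-0.22,-0.65,0],[0,0,1]],
  [0,[-0.22,-0.65,0],[0,0,1]],
  [0,[-0.22,-0.65,0],[0,0,1]],
  [0,[-0.22,-0.65,0],[0,0,1]],
  [0,[-0.22,-0.65,0],[0,0,1]],
  [0,[-0.22,-0.65,0],[0,0,1]],
  [0,[-0.22,-0.65,0],[0,0,1]],
], grip_force=20)

```text
time_s: 12.98
ee_pos: [530.7, -115.8, 249.1]
ee_rot: [-180.0, 0.0, 95.9]
force: [-0.0, -0.5, 0.4]
gripper_width: 0.6
gripper_force: 0.0
```

```bash
python3 t.py
```

```text
{'time_s': 12.983, 'qpos': [-13.509, 14.258, 90.279, -0.021, 75.457, -19.442], 'qvel': [-21.603, -2.309, 3.3, -0.087, -1.037, -68.866], 'ee_pos': [530.746, -115.809, 249.145], 'ee_rot': [-179.999, 0.021, 95.938], 'force': [-0.046, -0.483, 0.423], 'torque': [-0.048, -0.12, -0.027], 'gripper_width': 0.595, 'gripper_force': 0.0} e6 1.001
```

Emit:
move_arm([
  [0,[0,0,0],[0,0,0.8]],
  [0,[0,0,0],[0.99,0.155,0]],
  [0,[0,0,0],[0.99,0.155,0]],
  [0,[0,0,0],[0.99,0.155,0]],
  [0,[0,0,0],[0.99,0.155,0]],
  [0,[0,0,0],[0.99,0.155,0]],
  [0,[0,0,0],[0.99,0.155,0]],
  [0,[0,0,0],[0.99,0.155,0]],
  [0,[0,0,0],[0.99,0.155,0]],
  [0,[0,0,0],[0.99,0.155,0]],
  [0,[0,0,0],[0.99,0.155,0]],
  [0,[0,0,0],[0,0,0]],
  [0,[0,0,0],[0,0,0]],
])

```text
time_s: 14.07
ee_pos: [531.2, -115.6, 248.1]
ee_rot: [-179.9, -40.1, 98.8]
force: [0.7, 0.3, 0.2]
gripper_width: 0.6
gripper_force: 0.0
```

```bash
python3 t.py
```

```text
{'time_s': 14.067, 'qpos': [-31.231, 26.991, 82.452, 29.767, 97.85, -43.238], 'qvel': [1.32, -1.76, -0.504, 0.394, 0.108, 0.092], 'ee_pos': [531.161, -115.563, 248.147], 'ee_rot': [-179.927, -40.057, 98.816], 'force': [0.744, 0.279, 0.203], 'torque': [-0.427, -0.164, 0.012], 'gripper_width': 0.566, 'gripper_force': 0.0} e6 0.001
```

Emit:
move_arm([
  [0,[-0.1,0,-0.5],[0.99,0.155,0]],
  [0,[-0.1,0.05,-0.8],[0.99,0.155,0]],
  [0,[-0.1,0.05,-0.8],[0.99,0.155,0]],
  [0,[-0.05,0.05,-0.8],[0.99,0.155,0]],
  [0,[-0.05,0.05,-0.8],[0.99,0.155,0]],
  [0,[0,0.05,-0.8],[0,0,0]],
  [0,[0,0,-0.8],[0,0,0]],
  [0,[0,0,-0.8],[0,0,0]],
  [0,[0,0,-0.8],[0,0,0]],
  [0,[0,0,-0.5],[0,0,0]],
  [0,[0,0,0],[0,0,0]],
  [0,[0,0,0],[0,0,0]],
])

```text
time_s: 15.07
ee_pos: [521.5, -108.2, 64.6]
ee_rot: [179.9, -60.1, 99.1]
force: [0.5, 0.1, 0.0]
gripper_width: 0.6
gripper_force: 0.0
```

```bash
python3 t.py; python3 - <<'E'
from h import *
K=proj("scene",[[507,-24,88]]);print(K)
a=grab_frame("scene");cv2.imwrite("pics/s2.png",cv2.resize(a[90:290,130:380],None,fx=3,fy=3))
E
```

```text
{'time_s': 15.067, 'qpos': [-35.873, 45.767, 91.039, 38.026, 93.148, -60.962], 'qvel': [-0.244, -1.277, -0.986, 0.298, 0.457, 0.057], 'ee_pos': [521.531, -108.166, 64.593], 'ee_rot': [179.893, -60.11, 99.061], 'force': [0.507, 0.074, 0.009], 'torque': [-0.55, -0.223, -0.022], 'gripper_width': 0.648, 'gripper_force': 0.0} e6 0.019
[[252.04057912 191.41273721]]
```

View pics/s2.png

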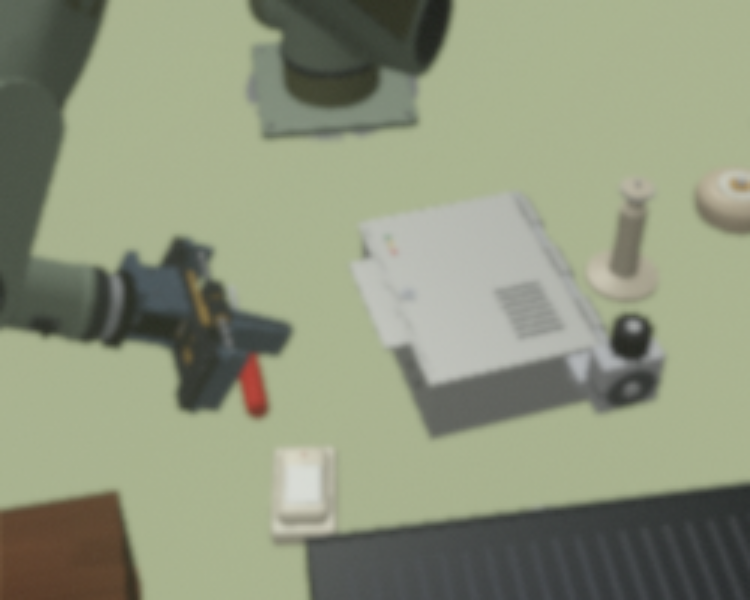

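Fingertips (crop (285,330)) point at the lip (crop (380,305)); screwdriver and detector untouched. Go down a little and in under the lip.

Emit:
move_arm([
  [0,[0,0,-0.4],[0,0,0]],
  [0,[-0.05,0.3,-0.05],[0,0,0]],
  [0,[-0.1,0.6,0],[0,0,0]],
  [0,[-0.1,0.6,0],[0,0,0]],
  [0,[-0.1,0.6,0],[0,0,0]],
  [0,[-0.1,0.6,0],[0,0,0]],
  [0,[-0.1,0.6,0],[0,0,0]],
  [0,[-0.05,0.25,0],[0,0,0]],
  [0,[0,0,0],[0,0,0]],
  [0,[0,0,0],[0,0,0]],
  [0,[0,0,0],[0,0,0]],
])

```text
time_s: 16.03
ee_pos: [506.7, -20.5, 52.7]
ee_rot: [179.8, -60.1, 99.0]
force: [-0.1, 0.4, 0.6]
gripper_width: 0.5
gripper_force: 0.0
```

```bash
python3 t.py; python3 - <<'E'
from h import *
a=grab_frame("scene");cv2.imwrite("pics/s3.png",cv2.resize(a[140:240,190:360],None,fx=4,fy=4))
E
```

```text
{'time_s': 16.033, 'qpos': [-30.22, 43.235, 100.537, 42.46, 85.43, -62.684], 'qvel': [-0.455, 0.278, -0.127, -0.01, -0.027, -0.06], 'ee_pos': [506.747, -20.461, 52.72], 'ee_rot': [179.838, -60.073, 99.03], 'force': [-0.126, 0.355, 0.562], 'torque': [-0.434, -0.218, -0.014], 'gripper_width': 0.525, 'gripper_force': 0.0} e6 0.031
```

View pics/s3.png

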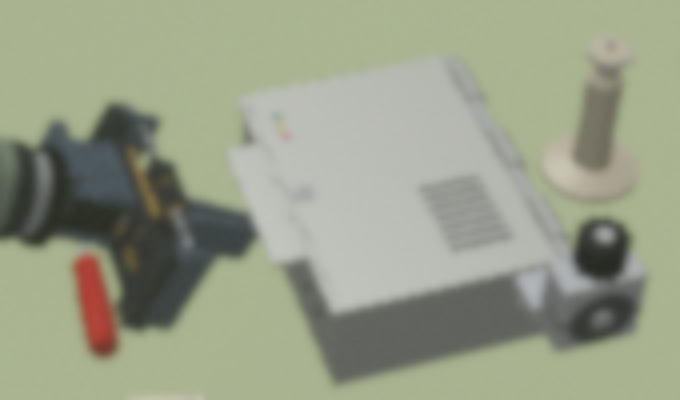

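Fingertips sit under the middle of the lip (crop (245,235)). Go 4 mm further in, then up to contact.

Emit:
move_arm([
  [0,[-0.02,0.16,0.1],[0,0,0]],
  [0,[0,0,0.1],[0,0,0]],
  [0,[0,0,0.08],[0,0,0]],
  [0,[0,0,0],[0,0,0]],
])

```text
time_s: 16.42
ee_pos: [506.1, -16.0, 60.2]
ee_rot: [179.8, -60.1, 99.0]
force: [0.2, 0.5, -0.2]
gripper_width: 0.3
gripper_force: 0.0
```

Emit:
move_arm([
  [0,[0,0,0.07],[0,0,0]],
  [0,[0,0,0.07],[0,0,0]],
])

```text
time_s: 16.58
ee_pos: [505.8, -16.1, 62.8]
ee_rot: [180.0, -60.0, 98.9]
force: [0.5, 0.3, -3.4]
gripper_width: 0.3
gripper_force: 1.5
```

Emit:
move_arm([
  [0,[0,0,0.07],[0,0,0]],
  [0,[0,0,0.05],[0,0,0]],
])

```text
time_s: 16.75
ee_pos: [505.8, -16.1, 65.6]
ee_rot: [180.0, -60.0, 98.9]
force: [0.0, -0.2, -5.1]
gripper_width: 0.1
gripper_force: 2.2
```

```bash
python3 t.py
```

```text
{'time_s': 16.75, 'qpos': [-29.892, 41.993, 100.684, 42.59, 86.087, -61.748], 'qvel': [0.012, -1.205, -0.287, 0.007, 1.323, 1.079], 'ee_pos': [505.823, -16.101, 65.553], 'ee_rot': [179.966, -60.027, 98.941], 'force': [0.011, -0.19, -5.138], 'torque': [-1.274, -0.313, -0.004], 'gripper_width': 0.095, 'gripper_force': 2.174} e6 0.017
```

Emit:
move_arm([
  [0,[0.001,-0.009,0.142],[-0.247,-0.039,0]],
  [0,[0.001,-0.009,0.142],[-0.247,-0.039,0]],
  [0,[0.001,-0.009,0.142],[-0.247,-0.039,0]],
  [0,[0.001,-0.009,0.142],[-0.247,-0.039,0]],
  [0,[0,0,0.142],[-0.247,-0.039,0]],
])

```text
time_s: 17.17
ee_pos: [506.0, -17.1, 84.5]
ee_rot: [179.9, -55.0, 99.0]
force: [0.8, -2.1, -4.2]
gripper_width: 0.5
gripper_force: 2.6
```

Emit:
move_arm([
  [0,[0,0.003,0.143],[-0.247,-0.039,0]],
  [0,[0,0.003,0.143],[-0.247,-0.039,0]],
  [0,[0,0.003,0.143],[-0.247,-0.039,0]],
  [0,[0,0.005,0.143],[-0.247,-0.039,0]],
  [0,[-0.001,0.008,0.143],[-0.247,-0.039,0]],
])

```text
time_s: 17.58
ee_pos: [505.9, -16.5, 102.2]
ee_rot: [179.9, -50.0, 99.0]
force: [-0.5, -5.8, -4.8]
gripper_width: 0.4
gripper_force: 3.3
```

```bash
python3 t.py
```

```text
{'time_s': 17.583, 'qpos': [-27.452, 34.069, 100.888, 38.505, 82.334, -54.96], 'qvel': [3.61, -9.058, 0.057, -5.416, -4.489, 8.502], 'ee_pos': [505.913, -16.475, 102.201], 'ee_rot': [179.904, -49.979, 98.994], 'force': [-0.461, -5.769, -4.779], 'torque': [-1.548, -0.231, 0.034], 'gripper_width': 0.442, 'gripper_force': 3.33} e6 -0.092
```

Emit:
move_arm([
  [0,[-0.001,0.0,0.142],[-0.247,-0.039,0]],
  [0,[-0.001,0.0,0.142],[-0.247,-0.039,0]],
  [0,[-0.002,0.005,0.142],[-0.247,-0.039,0]],
])

```text
time_s: 17.83
ee_pos: [505.7, -15.7, 113.0]
ee_rot: [179.9, -47.1, 99.0]
force: [1.7, -2.0, -4.5]
gripper_width: 0.5
gripper_force: 2.3
```

Emit:
move_arm([
  [0,[-0.003,0.014,0.141],[-0.247,-0.039,0]],
  [0,[-0.003,0.016,0.141],[-0.247,-0.039,0]],
  [0,[-0.003,0.018,0.141],[-0.247,-0.039,0]],
  [0,[-0.003,0.02,0.14],[-0.247,-0.039,0]],
])

```text
time_s: 18.17
ee_pos: [505.3, -13.9, 126.9]
ee_rot: [180.0, -43.1, 99.0]
force: [0.9, -1.4, -5.4]
gripper_width: 0.6
gripper_force: 2.2
```

Emit:
move_arm([
  [0,[-0.004,0.022,0.14],[-0.247,-0.039,0]],
  [0,[-0.004,0.024,0.139],[-0.247,-0.039,0]],
  [0,[-0.004,0.026,0.139],[-0.247,-0.039,0]],
])

```text
time_s: 18.42
ee_pos: [504.9, -12.3, 137.4]
ee_rot: [180.0, -40.0, 99.0]
force: [1.8, -1.4, -4.8]
gripper_width: 0.4
gripper_force: 2.2
```

Emit:
move_arm([
  [0,[-0.005,0.028,0.138],[-0.247,-0.039,0]],
  [0,[-0.005,0.03,0.138],[-0.247,-0.039,0]],
  [0,[-0.006,0.033,0.137],[-0.247,-0.039,0]],
  [0,[-0.006,0.035,0.136],[-0.247,-0.039,0]],
  [0,[-0.006,0.038,0.136],[-0.247,-0.039,0]],
])

```text
time_s: 18.83
ee_pos: [504.2, -8.4, 154.5]
ee_rot: [180.0, -35.0, 99.0]
force: [0.2, -1.5, -3.7]
gripper_width: 0.4
gripper_force: 1.8
```

Emit:
move_arm([
  [0,[-0.007,0.041,0.135],[-0.247,-0.039,0]],
  [0,[-0.007,0.043,0.134],[-0.247,-0.039,0]],
  [0,[-0.008,0.045,0.133],[-0.247,-0.039,0]],
  [0,[-0.008,0.047,0.132],[-0.247,-0.039,0]],
  [0,[-0.008,0.05,0.131],[-0.247,-0.039,0]],
])

```text
time_s: 19.25
ee_pos: [503.4, -2.7, 171.1]
ee_rot: [179.9, -30.0, 99.0]
force: [-0.6, -1.9, -4.7]
gripper_width: 0.3
gripper_force: 1.9
```

Emit:
move_arm([
  [0,[-0.009,0.052,0.13],[-0.247,-0.039,0]],
  [0,[-0.009,0.054,0.129],[-0.247,-0.039,0]],
  [0,[-0.01,0.056,0.128],[-0.247,-0.039,0]],
  [0,[-0.01,0.058,0.127],[-0.247,-0.039,0]],
  [0,[-0.01,0.06,0.126],[-0.247,-0.039,0]],
])

```text
time_s: 19.67
ee_pos: [502.3, 4.4, 187.1]
ee_rot: [179.9, -25.0, 99.0]
force: [0.8, -2.8, -4.8]
gripper_width: 0.2
gripper_force: 1.8
```

Emit:
move_arm([
  [0,[-0.011,0.063,0.124],[-0.247,-0.039,0]],
  [0,[-0.011,0.065,0.123],[-0.247,-0.039,0]],
  [0,[-0.011,0.067,0.122],[-0.247,-0.039,0]],
  [0,[-0.011,0.069,0.121],[-0.247,-0.039,0]],
  [0,[-0.012,0.071,0.12],[-0.247,-0.039,0]],
])

```text
time_s: 20.08
ee_pos: [500.9, 12.8, 202.4]
ee_rot: [179.9, -20.0, 99.0]
force: [0.8, -2.5, -4.1]
gripper_width: 0.3
gripper_force: 1.6
```

Emit:
move_arm([
  [0,[-0.012,0.073,0.118],[-0.247,-0.039,0]],
  [0,[-0.012,0.075,0.117],[-0.247,-0.039,0]],
  [0,[-0.013,0.077,0.115],[-0.247,-0.039,0]],
  [0,[-0.013,0.079,0.114],[-0.247,-0.039,0]],
  [0,[-0.013,0.08,0.112],[-0.247,-0.039,0]],
])

```text
time_s: 20.5
ee_pos: [499.3, 22.4, 216.7]
ee_rot: [179.9, -15.0, 99.0]
force: [1.9, -3.2, -3.4]
gripper_width: 0.3
gripper_force: 1.9
```

```bash
python3 t.py
```

```text
{'time_s': 20.5, 'qpos': [-8.35, 13.381, 97.939, 14.956, 73.717, -22.164], 'qvel': [9.653, -4.592, -1.755, -11.03, -0.995, 13.862], 'ee_pos': [499.3, 22.384, 216.75], 'ee_rot': [179.929, -15.017, 98.974], 'force': [1.898, -3.19, -3.379], 'torque': [-0.862, -0.344, -0.025], 'gripper_width': 0.295, 'gripper_force': 1.902} e6 -0.205
```

Emit:
move_arm([
  [0,[0,0,0],[0,0,0]],
  [0,[0,0,0],[0,0,0]],
  [0,[0.004,-0.028,-0.028],[0,0,0]],
  [0,[0.004,-0.028,-0.028],[0,0,0]],
  [0,[0.008,-0.05,-0.05],[0,0,0]],
  [0,[0.01,-0.07,-0.07],[0,0,0]],
  [0,[0.02,-0.15,-0.15],[0,0,0]],
  [0,[0.04,-0.25,-0.25],[0,0,0]],
  [0,[0.06,-0.4,-0.3],[0,0,0]],
  [0,[0.1,-0.6,-0.2],[0,0,0]],
  [0,[0.12,-0.8,0],[0,0,0]],
  [0,[0.12,-0.8,0],[0,0,0]],
  [0,[0.12,-0.8,0],[0,0,0]],
  [0,[0.1,-0.5,0],[0,0,0]],
  [0,[0,0,0],[0,0,0]],
  [0,[0,0,0],[0,0,0]],
])

```text
time_s: 21.83
ee_pos: [516.9, -90.1, 188.9]
ee_rot: [180.0, -15.2, 98.9]
force: [1.2, 0.8, 0.1]
gripper_width: 0.3
gripper_force: 0.0
```

```bash
python3 t.py; python3 - <<'E'
from h import *
L=lambda th:[case2w(np.array([90-211*np.cos(th),y,88+211*np.sin(th)]),[489,96,0],1.7268) for y in(-65,65)]
for d in(0,40,45,50): print(d,proj("scene",L(np.radians(d))).round().tolist(),proj("top",L(np.radians(d))).round().tolist())
a=grab_frame("scene");b=grab_frame("top")
cv2.imwrite("pics/s4.png",np.hstack([cv2.resize(a[120:270,200:370],None,fx=2.3,fy=2.3),cv2.resize(b[100:250,150:320],None,fx=2.3,fy=2.3)]))
E
```

```text
{'time_s': 21.833, 'qpos': [-19.633, 18.363, 95.091, 13.833, 74.352, -33.16], 'qvel': [1.541, -0.767, 0.73, 0.269, 0.234, 0.26], 'ee_pos': [516.868, -90.12, 188.927], 'ee_rot': [179.984, -15.179, 98.869], 'force': [1.18, 0.777, 0.061], 'torque': [-0.186, -0.129, -0.022], 'gripper_width': 0.348, 'gripper_force': 0.0} e6 -0.011
0 [[259.0, 206.0], [246.0, 178.0]] [[264.0, 170.0], [270.0, 211.0]]
40 [[276.0, 169.0], [261.0, 141.0]] [[247.0, 166.0], [253.0, 212.0]]
45 [[280.0, 164.0], [265.0, 137.0]] [[242.0, 166.0], [249.0, 212.0]]
50 [[285.0, 160.0], [270.0, 133.0]] [[237.0, 166.0], [244.0, 213.0]]
```

View pics/s4.png

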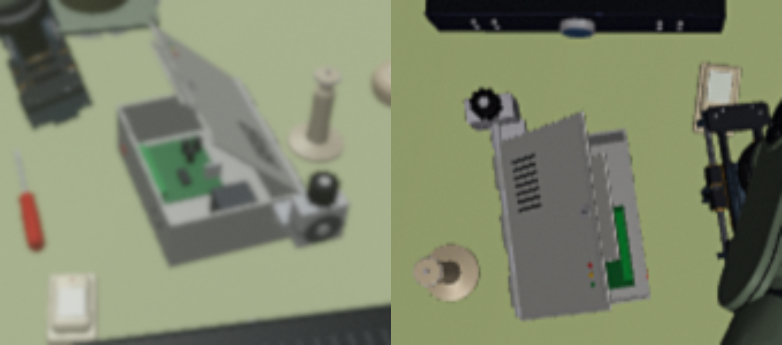

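The lid stands open by itself, lip at top px ≈(242–248), matching about 45°. The bystanders in view look unmoved. Wait about 1 s to check for sag.

```bash
python3 - <<'E'
from h import *
import time
a=grab_frame("top")[140:245,185:275].astype(int)
for _ in range(24): b=grab_frame("top")
d=abs(b[140:245,185:275].astype(int)-a);print(state()["time_s"],d.max(),d.mean())
x=cv2.imread("pics/top0.png");m=abs(x.astype(int)-b).max(2);m[140:245,190:275]=0;m[:,310:]=0 if 0 else m[:,310:]
for n,(u,v,r) in dict(brA=(172,217,18),brB=(108,190,18),tor=(124,244,18),det=(291,142,14),drv=(305,200,14),board=(408,226,20),cam=(410,174,16)).items(): print(n,m[v-r:v+r,u-r:u+r].mean().round(1))
E
```

```text
23.1833 6 0.7491358024691358
brA 20.6
brB 20.2
tor 20.4
det 46.8
drv 84.5
board 13.2
cam 19.6
```

```bash
python3 -c "
from workcell import *
print(job_done())"
```

```text
the job is handed in; nothing more can be done
None
```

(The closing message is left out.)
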